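Make up two shoe-repair kits

ROBOT

A 7-joint arm with a two-finger parallel gripper is mounted at the origin on the work surface. World frame = base frame: x ahead of the robot, y to its left, z up, the work surface at z = 0. Lengths are in m, angles in rad, forces in N, time in s.
With the tool pointing down it reaches from about 0.375 to 0.925 m from the base axis. Payload 3.1 kg.
Tool frame: the origin (TCP) lies midway between the tips of the shut fingers; the grasp point (between the pads) lies 19 mm behind it (robot.grip_depth is the distance from the TCP to the grasp point, in m); z points along the fingers, y is the direction in which the jaws open and shut (so a half turn about z gives the same grasp; the last joint's range is limited). The gripper opens to 85 mm and grips with 20 to 120 N. Pads are 22 mm wide; open, the fingers measure 114 mm over their backs; the gripper's body (76 mm by 85 mm) begins 54 mm behind the grasp point. The pads swing forward as they close: fully open they stand 13 mm farther back than shut.
Start: joints at [-0.098, 0.383, 0.044, 1.598, -0.018, 1.161, -0.05], TCP at [0.65, 0, 0.231] pointing down, gripper open.
Joint ranges: [-2.61, 2.61], [-0.41, 2.15], [-1.48, 1.57], [0, 2.5], [-1.57, 4.71], [0.05, 1.97], [-2.85, 2.85]. Speed limits (rad/s): [2.79, 2.79, 3.14, 3.14, 3.14, 3.14, 3.14].

INTERFACE

Orientations are given as a unit quaternion [x, y, z, w].
In Python, from workcell import robot gives the robot as it stands.
- The arm moves only by the tool servo_tool, never from a script. Its argument "increments" is a list that holds one entry, the list of rows, each a list of 7 numbers: the shift along the tool's x, y, z in m, then the turn, a rotation vector about the tool's x, y, z in degrees, then the opening, from -1 (shut) to 1 (fully open). In form: [[[tx, ty, tz, ax, ay, az, gripper], ...]]. A call has exactly 10 rows; each row is the pose to reach, as a shift and turn from the pose commanded when the call began, along the tool's axes at that moment; what a row does not reach only later rows make up. A row lasts 1/8 s, in which the tool goes at most 62.5 mm and 10.7 degrees, less where a joint would pass 70% of its speed; a pose out of reach is approached as far as the arm can. A call with a gripper value outside its range is refused whole. The fingers move at their own pace and stop on an object; "newtons" is the grip in N (left out, the last holds). Time passes only in rows, so rows that repeat a pose let the fingers close, or fill a call up. It gives the time, the measured TCP pose, the force and the opening at its end, in the units of the state.
- robot.get_obs(): the state, without advancing time (a new reading comes with each control period).
- robot.snapshot(name): name is "scene" or "side" or "wrist"; returns the picture (384x512x3 uint8, red, green, blue); there is no depth.
- robot.camera_info(name): a dict with "vfov" (degrees; the focal length in pixels is half the picture's height over the tangent of half this angle, whatever the lens; pixels are square), "cx", "cy" (the principal point, pixels), "world_to_cam" (4x4, takes a point from world to camera coordinates). Camera axes: x right, y down, z forward; pixel columns grow to the right and rows downward; lengths in m; the calibration is good to about 2 mm. A picture is of the moment at which its call begins: read the wrist's pose just before it. camera_info takes no time and is no camera call; for the wrist camera it gives the pose at the moment of the call.
- robot.hand_in(): hands the job in, once; it reports no verdict.
The state is a dict: "t": time; "q": joint angles; "joint_velocities": joint speeds; "effort": joint torques, N m; "tool_pos": TCP position; "eef_rot": TCP orientation; "wrist_force": force on the tool from outside, world axes, zero at the start; "torque": the same for the moment, N m; "width": finger opening in m.
Only numpy, scipy, OpenCV 4.12 (cv2) and the standard library are available. Lean on these libraries where they do the work, as an engineer would, in place of code of your own. Each camera call takes 0.05 s, during which the arm holds its last target.

TASK

Make up the two repair kits from the stock on the bench. Green tray: the pale wooden heel in the middle bay, the white thread spool in the bay at the handle end and the blue-capped cream jar in the other end bay; yellow tray: the black heel in the middle bay and the red spool in the bay at the handle end, with the third bay left empty. Stand every piece upright and flat on the floor of its bay, and leave the black-capped jar, the steel tack tin and the cork block where they are.

Things in the scene. Friction and masses are not known exactly. Their poses are not given: they have to be found in the camera images.
- green_tray: Green metal kit tray, fixed, 222 (x) by 78 (y), rim 12 high, floor 3 thick, walls 3. Two dividers 12 high at x = -36 and +36 make three bays, about 70 by 72 inside, centred at x = -72, 0, +72, y = 0. A dark loop handle sticks out 19 at the +x end: the handle-end bay is at x = +72. Origin: centre of the underside. Any yaw; left or right of the stock. Sizes in mm.
- yellow_tray: Yellow metal kit tray, fixed, 222 (x) by 78 (y), rim 12 high, floor 3 thick, walls 3. Two dividers 12 high at x = -36 and +36 make three bays, about 70 by 72 inside, centred at x = -72, 0, +72, y = 0. A dark loop handle sticks out 19 at the +x end: the handle-end bay is at x = +72. Origin: centre of the underside. Any yaw; left or right of the stock. Sizes in mm.
- wood_heel: Pale wooden shoe heel block, D-shaped seen from above, 40 high: 50 long along x (flat back at x = -25, round end of radius 24 at x = +25), 48 wide along y with parallel flanks from x = -25 to 0; grip it across the 48 mm width. Stands upright; origin: centre of the underside; z up. Sizes in mm.
- black_heel: Black rubber shoe heel block, D-shaped seen from above, 40 high: 50 long along x (flat back at x = -25, round end of radius 24 at x = +25), 48 wide along y with parallel flanks from x = -25 to 0; grip it across the 48 mm width. Stands upright; origin: centre of the underside; z up. Sizes in mm.
- white_spool: White thread spool, solid, standing upright: thread cylinder 40 in diameter and 45 high, with a small black core (16 in diameter) 3 higher on top and a thin black foot; origin: centre of the underside; z up the axis. Sizes in mm.
- red_spool: Red thread spool, solid, standing upright: thread cylinder 40 in diameter and 45 high, with a small black core (16 in diameter) 3 higher on top and a thin black foot; origin: centre of the underside; z up the axis. Sizes in mm.
- blue_jar: Blue-capped shoe-cream jar, closed, standing upright: 48 in diameter, 48 high, with a pale band round it and a blue cap on top; origin: centre of the underside; z up the axis. Sizes in mm.
- black_jar: Black-capped shoe-cream jar, closed, standing upright: 48 in diameter, 48 high, with a pale band round it and a black cap on top; origin: centre of the underside; z up the axis. It stays where it is. Sizes in mm.
- tack_tin: Round closed bare-steel tack tin, 50 in diameter, 28 high; bystander among the stock, loose. Origin: centre of the underside; z up. Sizes in mm.
- cork_block: Brown cork sanding block, 52 (x) by 42 (y) by 30 high; bystander among the stock, loose. Origin: centre of the underside; z up. Sizes in mm.

How it is judged:
By the outcome, as a careful person would: the job done as asked, in the order asked, and still so for the second after the job is handed in, with the robot touching nothing.
It also fails if it takes over 104 s, if anything falls off the work surface, if the arm or the gripper's body presses on something with over 40 N, if the wrist force passes 120 N, or if a joint passes its speed limit or range.

## Working session

There is one attempt and no reset: what is moved stays moved. The work goes in short steps, Python scripts to look and compute and a tool call to move; the robot and the scene stay as the last step left them, time stands still between calls to the robot, and variables do not carry over. Pictures are saved under pics/ and viewed, and the job is handed in when it is done.

Besides the shell and the picture viewer there is one more tool, called after "Request:" as name(argument=value, ...), one argument or row to a line, values as JSON. servo_tool: Moves the arm, as the interface text tells. Its arguments: {"type":"object","properties":{"increments":{"type":"array","items":{"type":"array","items":{"type":"array","items":{"type":"number"}}}},"newtons":{"type":"number"}},"required":["increments"]}

```bash
mkdir -p pics; ls
python3 - <<'E'
from workcell import robot
import cv2
o=robot.get_obs()
print(o['t'],o['tool_pos'],o['eef_rot'],o['width'],robot.grip_depth)
for n in ['scene','side','wrist']:
    c=robot.camera_info(n); print(n,c)
    im=robot.snapshot(n); cv2.imwrite(f'pics/{n}0.png',im[:,:,::-1])
E
```

```text
pics
0.0 [ 6.49028498e-01 -1.98267591e-05  2.29845970e-01] [ 0.70706976  0.70714249 -0.00102198 -0.00089695] 0.08537490567230616 0.0187
scene {'vfov': 52.01298530125293, 'cx': 256.1681007884514, 'cy': 196.20202564736104, 'world_to_cam': array([[ 0.65810484,  0.75291917, -0.00327864, -0.34853898],
       [ 0.65646212, -0.57591614, -0.48721461, -0.34910706],
       [-0.36872144,  0.31848599, -0.87327612,  1.26966464],
       [ 0.        ,  0.        ,  0.        ,  1.        ]])}
side {'vfov': 46.57706514600619, 'cx': 252.71940273111449, 'cy': 193.99438771201224, 'world_to_cam': array([[ 0.99975265, -0.02125419, -0.00655009, -0.55337158],
       [-0.02026377, -0.74910832, -0.66213753,  0.04454617],
       [ 0.00916647,  0.66210648, -0.74935371,  1.22376674],
       [ 0.        ,  0.        ,  0.        ,  1.        ]])}
wrist {'vfov': 66.3731659073556, 'cx': 258.18511208505413, 'cy': 195.00958958688926, 'world_to_cam': array([[ 9.99994968e-01, -8.83029813e-05, -3.17121246e-03,
        -6.49268310e-01],
       [ 9.52444926e-04, -9.45142444e-01,  3.26657088e-01,
        -4.22395637e-02],
       [-3.02609229e-03, -3.26658465e-01, -9.45137604e-01,
         3.81349432e-01],
       [ 0.00000000e+00,  0.00000000e+00,  0.00000000e+00,
         1.00000000e+00]])}
```

View pics/scene0.png

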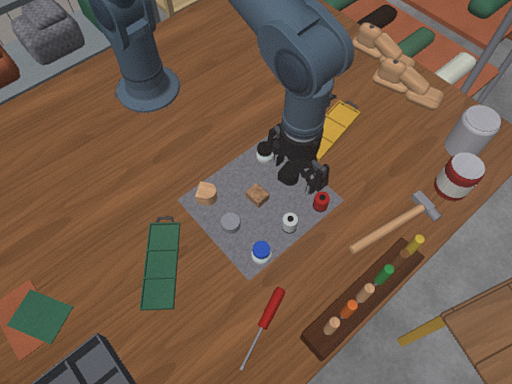

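View pics/side0.png

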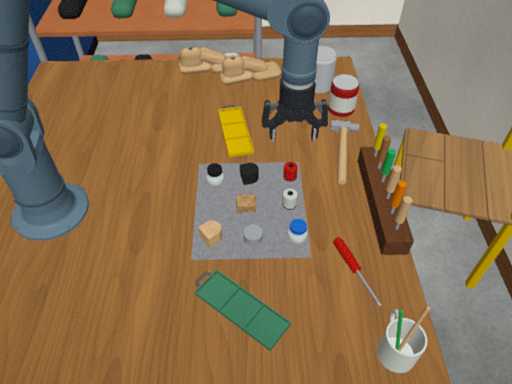

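View pics/wrist0.png

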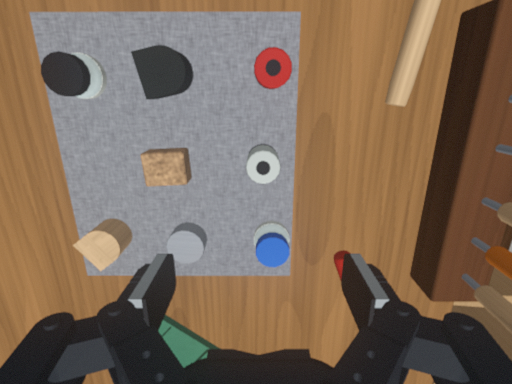

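```bash
cat > h.py <<'E'
import numpy as np, cv2
def K(c): 
    f=192/np.tan(np.radians(c['vfov']/2)); return f,c['cx'],c['cy']
def proj(c,P):
    P=np.atleast_2d(np.asarray(P,float)); q=P@c['world_to_cam'][:3,:3].T+c['world_to_cam'][:3,3]
    f,cx,cy=K(c); return np.c_[f*q[:,0]/q[:,2]+cx,f*q[:,1]/q[:,2]+cy]
def unproj(c,uv,z):
    f,cx,cy=K(c);R=c['world_to_cam'][:3,:3];o=-R.T@c['world_to_cam'][:3,3]
    d=R.T@np.array([(uv[0]-cx)/f,(uv[1]-cy)/f,1]); return o+d*(z-o[2])/d[2]
def crop(im,x0,y0,x1,y1,s,name):
    a=cv2.resize(im[y0:y1,x0:x1],None,fx=s,fy=s,interpolation=cv2.INTER_CUBIC)
    for x in range((x0+9)//10*10,x1,10):
        cv2.line(a,((x-x0)*s,0),((x-x0)*s,6 if x%50 else 14),(0,255,255),1)
        if x%20==0: cv2.putText(a,str(x),((x-x0)*s+2,16),0,.35,(0,255,255),1)
    for y in range((y0+9)//10*10,y1,10):
        cv2.line(a,(0,(y-y0)*s),(6,(y-y0)*s),(0,255,255),1)
        if y%20==0: cv2.putText(a,str(y),(8,(y-y0)*s+4),0,.35,(0,255,255),1)
    cv2.imwrite(name,a)
def circ(x,y,z,r,n=60):
    t=np.linspace(0,2*np.pi,n); return np.c_[x+r*np.cos(t),y+r*np.sin(t),0*t+z]
def heel(x,y,z,yaw):
    t=np.linspace(-np.pi/2,np.pi/2,30)
    p=np.r_[[[-.025,-.024]],np.c_[.001+.024*np.cos(t),.024*np.sin(t)],[[-.025,.024],[-.025,-.024]]]
    c,s=np.cos(yaw),np.sin(yaw); q=p@np.array([[c,s],[-s,c]])+[x,y]; return np.c_[q,np.full(len(q),z)]
def rect(x,y,z,yaw,lx,ly):
    p=np.array([[-1,-1],[1,-1],[1,1],[-1,1],[-1,-1]])*[lx/2,ly/2]
    c,s=np.cos(yaw),np.sin(yaw); q=p@np.array([[c,s],[-s,c]])+[x,y]; return np.c_[q,np.full(5,z)]
E
python3 - <<'E'
import cv2
from h import *
s=cv2.imread('pics/side0.png');w=cv2.imread('pics/wrist0.png')
crop(s,190,95,320,265,3,'pics/s1.png'); crop(s,185,260,305,355,6,'pics/s2.png');crop(s,205,95,270,165,8,'pics/s3.png')
crop(w,30,0,310,280,2,'pics/w1.png')
E
```

```text
(no output)
```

View pics/s2.png

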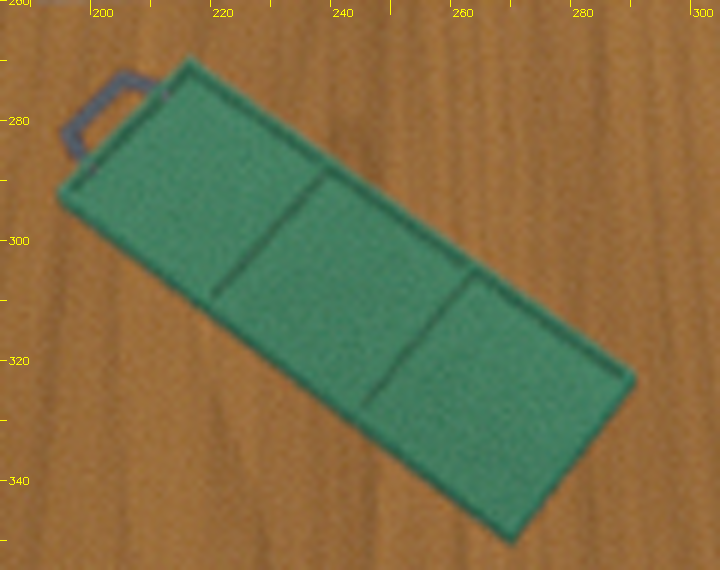

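View pics/s3.png

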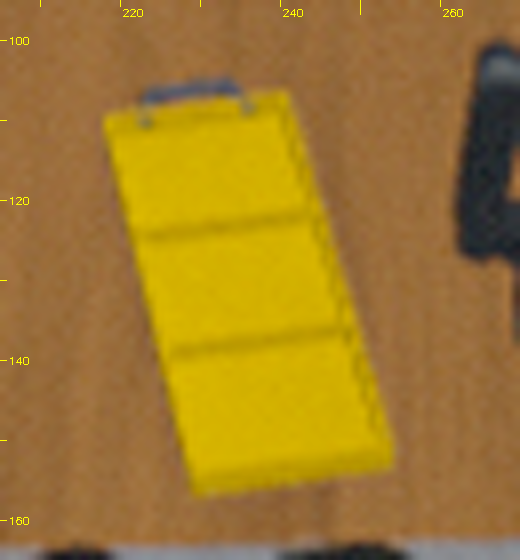

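View pics/w1.png

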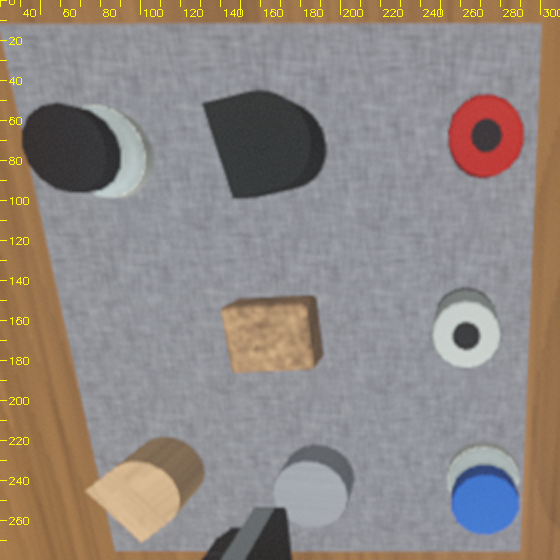

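```bash
cat > fit.py <<'E'
from workcell import robot
from h import *
from scipy.optimize import minimize
import json
c=robot.camera_info('side');cw=robot.camera_info('wrist')
ims={n:cv2.imread(f'pics/{n}0.png') for n in ['side','scene','wrist']}
def px(x,y): return (x/2+30,y/2)
est={'red':unproj(cw,px(486,136),.045),'white':unproj(cw,px(466,334),.046),'blue':unproj(cw,px(485,499),.048),'blackjar':unproj(cw,px(71,147),.048),'tin':unproj(cw,px(312,494),.028),'cork':unproj(cw,px(270,337),.030)}
for k,v in est.items(): print(k,v.round(4))
def hull_loss(c,mask,p3):
    h=cv2.convexHull(proj(c,p3).astype(np.float32)); S=8
    m=np.zeros(mask.shape,np.uint8); cv2.fillConvexPoly(m,np.round(h*S*1).astype(np.int32),1,lineType=cv2.LINE_8,shift=3)
    return np.sum(m!=mask)
out={}
# trays
for nm,lo,hi,x0 in [('green',(60,80,30),(90,255,255),(.52,-.30,2.5)),('yellow',(22,150,120),(32,255,255),(.5,.25,1.8))]:
    for cam in ['side','scene']:
        cc=robot.camera_info(cam)
        hsv=cv2.cvtColor(ims[cam],cv2.COLOR_BGR2HSV); m=cv2.inRange(hsv,lo,hi)//255
        roi=np.zeros_like(m)
        if cam=='side': 
            if nm=='green': roi[255:360,180:310]=1
            else: roi[95:165,205:262]=1
        else:
            if nm=='green': roi[210:320,130:195]=1
            else: continue
        m=cv2.morphologyEx(m*roi,cv2.MORPH_CLOSE,np.ones((7,7)))
        f=lambda p: hull_loss(cc,m,np.r_[rect(p[0],p[1],.012,p[2],.222,.078),rect(p[0],p[1],0,p[2],.222,.078)])
        best=None
        ys,xs=np.nonzero(m); g=unproj(cc,(xs.mean(),ys.mean()),.008)
        for yaw in np.arange(0,np.pi,.2):
            r=minimize(f,[g[0],g[1],yaw],method='Nelder-Mead',options=dict(initial_simplex=np.array([[g[0],g[1],yaw],[g[0]+.01,g[1],yaw],[g[0],g[1]+.01,yaw],[g[0],g[1],yaw+.15]]),xatol=1e-5))
            if best is None or r.fun<best.fun: best=r
        print(nm,cam,m.sum(),best.fun,best.x.round(4))
        out[nm+cam]=best.x.tolist()
# heels from wrist corners
def hfit(c1,c2,sil):
    a=unproj(cw,c1,.04);b=unproj(cw,c2,.04); mid=(a+b)/2; e=unproj(cw,sil,.04); d=b-a; L=np.linalg.norm(d)
    n=np.array([-d[1],d[0],0])/L
    if n@(e-mid)<0:n=-n
    print('back width',L, 'yaw',np.arctan2(n[1],n[0]),'centre',mid+n*.025,'length',n@(e-mid)); return *(mid+n*.025)[:2],np.arctan2(n[1],n[0])
H={'wood':hfit(px(87,490),px(142,541),px(170,468)),'black':hfit(px(204,103),px(233,197),px(310,140))}
for cam in ['wrist','side']:
    cc=robot.camera_info(cam); im=ims[cam].copy(); s=2 if cam=='wrist' else 3
    im=cv2.resize(im,None,fx=s,fy=s,interpolation=cv2.INTER_CUBIC)
    def dr(P,col): cv2.polylines(im,[np.round((proj(cc,P)+.5)*s-.5).astype(int)],False,col,1)
    for k,r,h in [('red',.02,.045),('white',.02,.045),('blue',.024,.048),('blackjar',.024,.048),('tin',.025,.028)]:
        for z in (0,h): dr(circ(*est[k][:2],z,r),(255,0,255))
    for k in H:
        for z in (0,.04): dr(heel(H[k][0],H[k][1],z,H[k][2]),(255,0,255))
    for nm in ['green','yellow']:
        p=out[nm+'side']
        for z in (0,.012): dr(rect(p[0],p[1],z,p[2],.222,.078),(255,0,255))
    if cam=='wrist': cv2.imwrite('pics/ow.png',im[0:560,50:630])
    else:
        cv2.imwrite('pics/os.png',im[290:800,560:970]); cv2.imwrite('pics/os2.png',im[760:1080,540:940]);cv2.imwrite('pics/os3.png',im[280:500,600:940])
E
python3 fit.py
```

```text
red [0.6648 0.1094 0.045 ]
white [0.6551 0.0056 0.046 ]
blue [ 0.6675 -0.0995  0.048 ]
blackjar [0.4522 0.104  0.048 ]
tin [ 0.554  -0.1073  0.028 ]
cork [ 5.38e-01 -2.00e-04  3.00e-02]
green side 3101 233.0 [ 0.5214 -0.3044  2.4498]
green scene 2722 242.0 [ 0.5207 -0.306   2.4363]
yellow side 1219 47.0 [0.5024 0.3154 1.7456]
back width 0.04727781812016737 yaw 0.6473659490796485 centre [ 0.44824607 -0.10170469  0.04      ] length 0.053689323283598996
back width 0.04672039193205153 yaw 0.19793259136482352 centre [0.54925633 0.10739343 0.04      ] length 0.04849777718439344
```

View pics/ow.png

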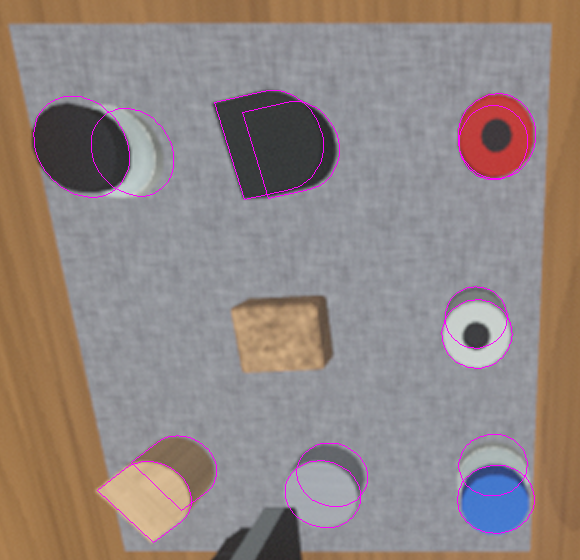

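View pics/os.png

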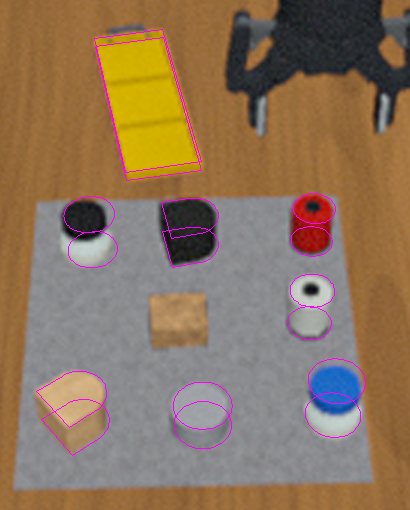

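View pics/os2.png

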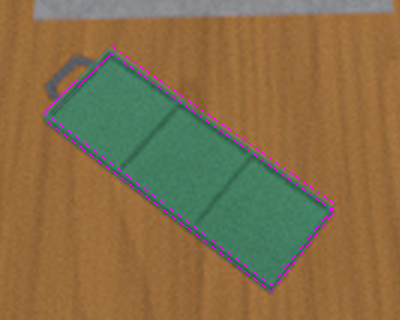

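View pics/os3.png

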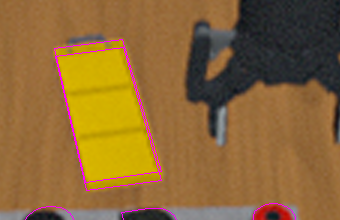

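```bash
cat > go.py <<'E'
import sys,numpy as np
from workcell import robot
from scipy.spatial.transform import Rotation as R
o=robot.get_obs(); p=np.array(o['tool_pos']); C=R.from_quat(o['eef_rot'])
print('t',round(o['t'],2),'p',p.round(4),'w',round(o['width'],4),'F',np.round(o['wrist_force'],1),'q',np.round(o['q'],2))
y=C.as_matrix()[:,1]; th0=np.arctan2(y[1],y[0]); print('jaw',round(th0,3),'tilt',C.as_matrix()[2].round(4))
for a in sys.argv[1:]:
    x,yy,z,th=map(float,a.split(','))
    for k in (0,1,-1):
        t=th+k*np.pi
        d=(t-th0+np.pi)%(2*np.pi)-np.pi
        if abs(d)<=np.pi/2+.01:
            ty=np.array([np.cos(t),np.sin(t),0]);tz=np.array([0,0,-1.]);D=np.c_[np.cross(ty,tz),ty,tz]
            print(a,'->',(C.inv().apply(np.array([x,yy,z])-p)*1000).round(1),'mm',np.degrees((C.inv()*R.from_matrix(D)).as_rotvec()).round(1)); break
E
python3 go.py .448,-.102,.10,-.924 .448,-.102,.010,-.924
```

```text
t 0.15 p [0.6493 0.     0.2301] w 0.0854 F [-0.3  0.2 -0. ] q [-0.1   0.38  0.04  1.6  -0.02  1.16 -0.05]
jaw 0.0 tilt [-1.0e-04 -2.1e-03 -1.0e+00]
.448,-.102,.10,-.924 -> [-102.  -201.   130.6] mm [-0.1  0.1 52.9]
.448,-.102,.010,-.924 -> [-102.  -200.8  220.6] mm [-0.1  0.1 52.9]
```

Request:
servo_tool(
  increments=[
    [[-0.035,-0.067,0.043,0,0,10,1],[-0.068,-0.134,0.087,0,0,20,1],[-0.102,-0.201,0.13,0,0,30,1],[-0.102,-0.201,0.13,0,0,40,1],[-0.102,-0.201,0.13,0,0,50,1],[-0.102,-0.201,0.13,0,0,53,1],[-0.102,-0.201,0.13,0,0,53,1],[-0.102,-0.201,0.13,0,0,53,1],[-0.102,-0.201,0.13,0,0,53,1],[-0.102,-0.201,0.13,0,0,53,1]],
  ],
  newtons=60,
)

```text
t: 1.4
tool_pos: [0.4492, -0.1019, 0.1014]
eef_rot: [0.948, 0.318, 0.0, 0.0]
wrist_force: [-0.4, -0.3, -1.1]
width: 0.0855
```

```bash
python3 go.py .448,-.102,.010,-.924
python3 - <<'E'
from workcell import robot
from h import *
cw=robot.camera_info('wrist'); w=robot.snapshot('wrist')[:,:,::-1].copy()
for z in (0,.04):
    cv2.polylines(w,[proj(cw,heel(.4482,-.1017,z,.647)).round().astype(int)],False,(255,0,255),1)
cv2.imwrite('pics/w2.png',w)
E
```

```text
t 1.4 p [ 0.4492 -0.1019  0.1014] w 0.0855 F [-0.4 -0.3 -1.1] q [-0.07  0.2   0.22  2.16 -0.06  0.79 -0.73]
jaw -0.924 tilt [ 2.e-04  1.e-04 -1.e+00]
.448,-.102,.010,-.924 -> [-1.1 -0.7 91.4] mm [ 0. -0. -0.]
```

View pics/w2.png

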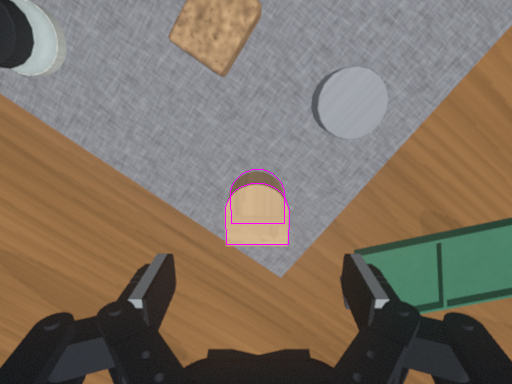

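Request:
servo_tool(
  increments=[
    [[-0.001,-0.001,0.03,0,0,0,1],[-0.001,-0.001,0.06,0,0,0,1],[-0.001,-0.001,0.085,0,0,0,1],[-0.001,-0.001,0.091,0,0,0,1],[-0.001,-0.001,0.091,0,0,0,1],[-0.001,-0.001,0.091,0,0,0,-1],[-0.001,-0.001,0.091,0,0,0,-1],[-0.001,-0.001,0.091,0,0,0,-1],[-0.001,-0.001,0.091,0,0,0,-1],[-0.001,-0.001,0.091,0,0,0,-1]],
  ],
)

```text
t: 2.7
tool_pos: [0.449, -0.1019, 0.0114]
eef_rot: [0.948, 0.317, 0.001, 0.0]
wrist_force: [-0.2, -0.5, 6.5]
width: 0.0472
```

```bash
python3 go.py .521,-.305,.100,-.697 .521,-.305,.014,-.697
```

```text
t 2.7 p [ 0.449  -0.1019  0.0114] w 0.0472 F [-0.2 -0.5  6.5] q [-0.04  0.38  0.19  2.19 -0.13  0.58 -0.68]
jaw -0.925 tilt [ 0.0019  0.0015 -1.    ]
.521,-.305,.100,-.697 -> [-64.5 205.7 -88.4] mm [  0.1  -0.1 -13.1]
.521,-.305,.014,-.697 -> [-64.7 205.5  -2.4] mm [  0.1  -0.1 -13.1]
```

Request:
servo_tool(
  increments=[
    [[0,0,-0.03,0,0,0,-1],[0,0,-0.07,0,0,0,-1],[-0.008,0.025,-0.088,0,0,-2,-1],[-0.02,0.065,-0.088,0,0,-4,-1],[-0.035,0.11,-0.088,0,0,-7,-1],[-0.05,0.155,-0.088,0,0,-10,-1],[-0.06,0.19,-0.088,0,0,-12,-1],[-0.0645,0.2055,-0.088,0,0,-13,-1],[-0.0645,0.2055,-0.088,0,0,-13,-1],[-0.0645,0.2055,-0.088,0,0,-13,-1]],
  ],
)

```text
t: 3.95
tool_pos: [0.5191, -0.3032, 0.0977]
eef_rot: [0.906, 0.423, -0.0, -0.001]
wrist_force: [0.3, 0.1, -0.8]
width: 0.0468
```

```bash
python3 go.py .521,-.305,.015,-.697
python3 - <<'E'
from workcell import robot
from h import *
cw=robot.camera_info('wrist'); w=robot.snapshot('wrist')[:,:,::-1].copy()
s=robot.snapshot('side')[:,:,::-1].copy();cs=robot.camera_info('side')
for im,c in((w,cw),(s,cs)):
    for z in (0,.012):
        for dx,L in((0,.222),(0,.072)):
            cv2.polylines(im,[proj(c,rect(.521,-.305,z,2.444,L,.078)).round().astype(int)],False,(255,0,255),1)
cv2.imwrite('pics/w3.png',w);cv2.imwrite('pics/s3b.png',s)
E
```

```text
t 3.95 p [ 0.5191 -0.3032  0.0977] w 0.0468 F [ 0.3  0.1 -0.8] q [ 0.25  0.45  0.26  1.83 -0.15  0.88 -0.12]
jaw -0.697 tilt [ 3.0e-04 -2.2e-03 -1.0e+00]
.521,-.305,.015,-.697 -> [-0.2  2.8 82.7] mm [-0.1 -0.  -0. ]
```

View pics/w3.png

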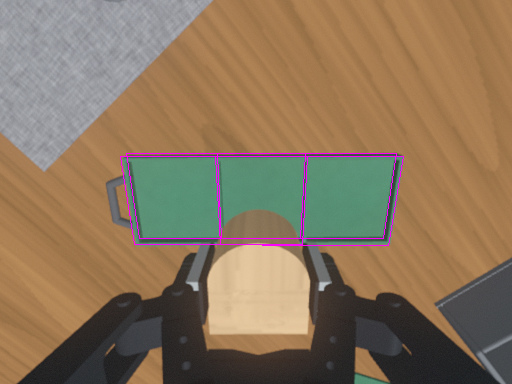

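View pics/s3b.png

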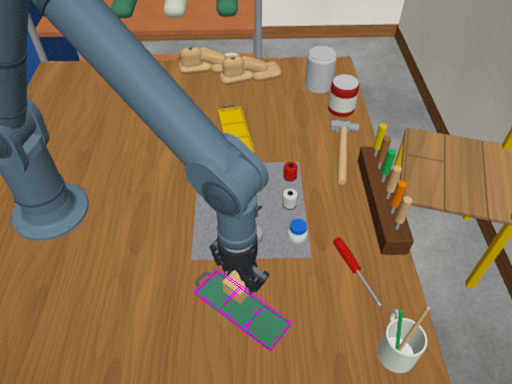

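Request:
servo_tool(
  increments=[
    [[0,0.003,0.025,0,0,0,-1],[0,0.003,0.05,0,0,0,-1],[0,0.003,0.07,0,0,0,-1],[0,0.003,0.078,0,0,0,-1],[0,0.003,0.08,0,0,0,-1],[0,0.003,0.082,0,0,0,-1],[0,0.003,0.082,0,0,0,-1],[0,0.003,0.082,0,0,0,-1],[0,0.003,0.082,0,0,0,-1],[0,0.003,0.082,0,0,0,-1]],
  ],
)

```text
t: 5.3
tool_pos: [0.5222, -0.3067, 0.0164]
eef_rot: [0.906, 0.423, 0.0, 0.0]
wrist_force: [-0.1, 0.1, -1.3]
width: 0.0469
```

```bash
python3 go.py .521,-.305,.015,-.697
```

```text
t 5.3 p [ 0.5222 -0.3067  0.0164] w 0.0469 F [-0.1  0.1 -1.3] q [ 0.28  0.58  0.23  1.85 -0.19  0.74 -0.09]
jaw -0.698 tilt [ 1.e-04  2.e-04 -1.e+00]
.521,-.305,.015,-.697 -> [ 0.5 -2.   1.4] mm [ 0.  -0.  -0.1]
```

Request:
servo_tool(
  increments=[
    [[0,-0.001,0.001,0,0,0,-1],[0,-0.001,0.002,0,0,0,-1],[0,-0.001,0.002,0,0,0,-1],[0,-0.001,0.002,0,0,0,1],[0,-0.001,0.002,0,0,0,1],[0,-0.001,0.002,0,0,0,1],[0,-0.001,0.002,0,0,0,1],[0,-0.001,-0.03,0,0,0,1],[0,-0.001,-0.08,0,0,0,1],[0,-0.001,-0.1,0,0,0,1]],
  ],
)

```text
t: 6.55
tool_pos: [0.5232, -0.3073, 0.1196]
eef_rot: [0.906, 0.423, 0.002, 0.002]
wrist_force: [0.1, -0.8, 0.2]
width: 0.0857
```

```bash
python3 go.py .655,.0055,.10,-.697 .655,.0055,.010,-.697 .655,.0055,.10,0.873
```

```text
t 6.55 p [ 0.5232 -0.3073  0.1196] w 0.0857 F [ 0.1 -0.8  0.2] q [ 0.25  0.43  0.27  1.81 -0.14  0.91 -0.12]
jaw -0.698 tilt [ 0.0013  0.0055 -1.    ]
.655,.0055,.10,-.697 -> [ 324.3 -100.3   19.4] mm [ 0.3 -0.1 -0.1]
.655,.0055,.010,-.697 -> [ 324.2 -100.8  109.4] mm [ 0.3 -0.1 -0.1]
.655,.0055,.10,0.873 -> [ 324.3 -100.3   19.4] mm [  0.3   0.2 -90. ]
```

Request:
servo_tool(
  increments=[
    [[0.04,-0.012,0,0,0,-10,1],[0.09,-0.028,0,0,0,-20,1],[0.14,-0.043,0,0,0,-30,1],[0.19,-0.059,0,0,0,-40,1],[0.24,-0.074,0,0,0,-50,1],[0.29,-0.09,0,0,0,-60,1],[0.324,-0.1,0.01,0,0,-70,1],[0.324,-0.1,0.02,0,0,-80,1],[0.324,-0.1,0.02,0,0,-90,1],[0.324,-0.1,0.02,0,0,-90,1]],
  ],
)

```text
t: 7.8
tool_pos: [0.6522, 0.0063, 0.0951]
eef_rot: [0.343, 0.939, -0.0, -0.001]
wrist_force: [-0.5, -0.9, -0.3]
width: 0.0854
```

```bash
cat > look.py <<'E'
import sys
from workcell import robot
from h import *
cw=robot.camera_info('wrist'); w=robot.snapshot('wrist')[:,:,::-1].copy()
for a in sys.argv[2:]:
    x,y,r,h=map(float,a.split(','))
    for z in(0,h): cv2.polylines(w,[proj(cw,circ(x,y,z,r)).round().astype(int)],False,(255,0,255),1)
cv2.imwrite(sys.argv[1],w)
E
python3 go.py .655,.0055,.010,.873; python3 look.py pics/w4.png .655,.0055,.02,.045
```

```text
t 7.8 p [0.6522 0.0063 0.0951] w 0.0854 F [-0.5 -0.9 -0.3] q [ 0.04  0.53 -0.14  1.68  0.09  0.93  0.73]
jaw 0.871 tilt [ 0.0017 -0.0011 -1.    ]
.655,.0055,.010,.873 -> [-2.9  1.3 85.1] mm [-0.1 -0.1 -0.1]
```

View pics/w4.png

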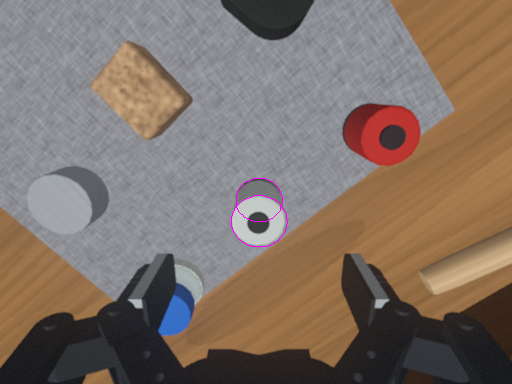

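Request:
servo_tool(
  increments=[
    [[-0.003,0.001,0.03,0,0,0,1],[-0.003,0.001,0.06,0,0,0,1],[-0.003,0.001,0.08,0,0,0,1],[-0.003,0.001,0.085,0,0,0,1],[-0.003,0.001,0.085,0,0,0,1],[-0.003,0.001,0.085,0,0,0,-1],[-0.003,0.001,0.085,0,0,0,-1],[-0.003,0.001,0.085,0,0,0,-1],[-0.003,0.001,0.085,0,0,0,-1],[-0.003,0.001,0.085,0,0,0,-1]],
  ],
)

```text
t: 9.1
tool_pos: [0.6571, 0.0053, 0.0125]
eef_rot: [0.342, 0.94, 0.0, 0.001]
wrist_force: [-0.0, -0.7, 5.7]
width: 0.0386
```

```bash
python3 go.py .466,-.259,.100,.873 .466,-.259,.014,.873
```

```text
t 9.1 p [0.6571 0.0053 0.0125] w 0.0386 F [-0.  -0.7  5.7] q [ 0.03  0.65 -0.13  1.7   0.11  0.79  0.72]
jaw 0.873 tilt [-0.0017  0.0015 -1.    ]
.466,-.259,.100,.873 -> [ -23.7 -325.2  -87.9] mm [ 0.1  0.1 -0. ]
.466,-.259,.014,.873 -> [ -23.6 -325.3   -1.9] mm [ 0.1  0.1 -0. ]
```

Request:
servo_tool(
  increments=[
    [[0,0,-0.04,0,0,0,-1],[0,0,-0.08,0,0,0,-1],[-0.002,-0.03,-0.088,0,0,0,-1],[-0.006,-0.08,-0.088,0,0,0,-1],[-0.01,-0.135,-0.088,0,0,0,-1],[-0.014,-0.19,-0.088,0,0,0,-1],[-0.018,-0.245,-0.088,0,0,0,-1],[-0.022,-0.295,-0.088,0,0,0,-1],[-0.0235,-0.325,-0.088,0,0,0,-1],[-0.0235,-0.325,-0.088,0,0,0,-1]],
  ],
)

```text
t: 10.35
tool_pos: [0.4616, -0.2617, 0.0984]
eef_rot: [0.345, 0.939, -0.001, -0.001]
wrist_force: [0.1, -0.5, -0.7]
width: 0.0385
```

```bash
python3 go.py .466,-.259,.016,.873; python3 look.py pics/w5.png
```

```text
t 10.35 p [ 0.4616 -0.2617  0.0984] w 0.0385 F [ 0.1 -0.5 -0.7] q [ 0.49  0.33 -0.06  1.99  0.03  0.83  1.28]
jaw 0.866 tilt [ 0.002  -0.0022 -1.    ]
.466,-.259,.016,.873 -> [-1.8  5.  82.4] mm [-0.1 -0.1 -0.4]
```

View pics/w5.png

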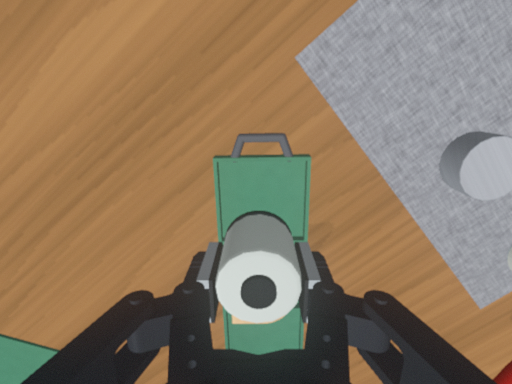

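Request:
servo_tool(
  increments=[
    [[-0.001,0.002,0.01,0,0,0,-1],[-0.001,0.002,0.03,0,0,0,-1],[-0.001,0.002,0.05,0,0,0,-1],[-0.001,0.002,0.065,0,0,0,-1],[-0.001,0.002,0.075,0,0,0,-1],[-0.001,0.002,0.078,0,0,0,-1],[-0.001,0.002,0.08,0,0,0,-1],[-0.001,0.002,0.08,0,0,0,-1],[-0.001,0.002,0.08,0,0,0,-1],[-0.001,0.002,0.08,0,0,0,-1]],
  ],
)

```text
t: 11.65
tool_pos: [0.4673, -0.2581, 0.0196]
eef_rot: [0.342, 0.94, -0.0, 0.0]
wrist_force: [0.3, 0.1, -0.9]
width: 0.0384
```

```bash
python3 go.py .466,-.259,.016,.873; python3 look.py pics/w6.png
```

```text
t 11.65 p [ 0.4673 -0.2581  0.0196] w 0.0384 F [ 0.3  0.1 -0.9] q [ 0.48  0.46 -0.06  2.01  0.04  0.67  1.26]
jaw 0.873 tilt [-7.e-04  2.e-04 -1.e+00]
.466,-.259,.016,.873 -> [ 0.4 -1.5  3.6] mm [ 0.  0. -0.]
```

View pics/w6.png

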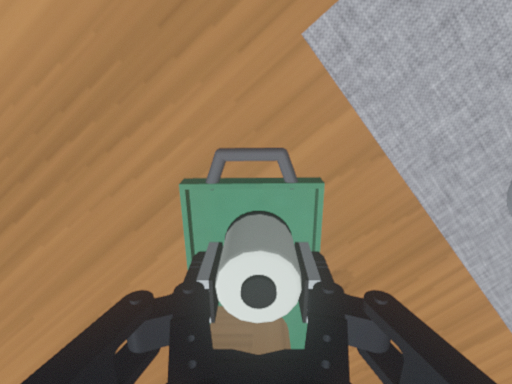

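Request:
servo_tool(
  increments=[
    [[0,-0.001,0.002,0,0,0,-1],[0,-0.001,0.004,0,0,0,-1],[0,-0.001,0.004,0,0,0,-1],[0,-0.001,0.004,0,0,0,-1],[0,-0.001,0.004,0,0,0,1],[0,-0.001,0.004,0,0,0,1],[0,-0.001,0.004,0,0,0,1],[0,-0.001,0.004,0,0,0,1],[0,-0.001,-0.04,0,0,0,1],[0,-0.001,-0.1,0,0,0,1]],
  ],
)

```text
t: 12.95
tool_pos: [0.4646, -0.2578, 0.1185]
eef_rot: [0.342, 0.94, 0.0, -0.003]
wrist_force: [1.8, -1.2, 1.0]
width: 0.0852
```

```bash
python3 go.py .6675,-.0995,.11,.873; python3 look.py pics/w7.png
python3 - <<'E'
from workcell import robot
import cv2
cv2.imwrite('pics/sc7.png',cv2.resize(robot.snapshot('scene')[200:330,120:270,::-1],None,fx=4,fy=4))
E
```

```text
t 12.95 p [ 0.4646 -0.2578  0.1185] w 0.0852 F [ 1.8 -1.2  1. ] q [ 0.49  0.3  -0.07  1.97  0.03  0.87  1.28]
jaw 0.873 tilt [ 0.005  -0.0012 -1.    ]
.6675,-.0995,.11,.873 -> [-53.8 251.6   7.9] mm [-0.1 -0.3 -0. ]
```

View pics/w7.png

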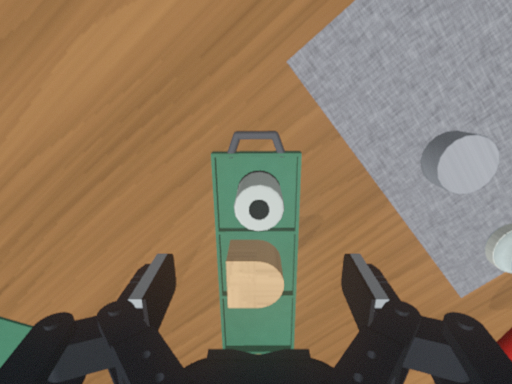

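View pics/sc7.png

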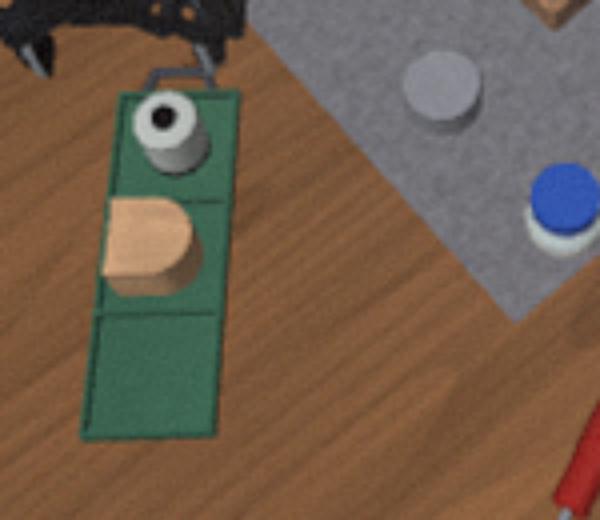

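Run:
```python
from workcell import robot
from h import *
cw=robot.camera_info('wrist'); im=cv2.imread('pics/w7.png')
s=4
a=cv2.resize(im[140:350,200:320],None,fx=s,fy=s,interpolation=cv2.INTER_CUBIC)[:600]
def dr(P,c=(255,0,255)): cv2.polylines(a,[np.round((proj(cw,P)-[200,140]+.5)*s-.5).astype(int)],False,c,1)
for z in(.003,.043): dr(heel(.5225,-.3065,z,.874))
for z in(.003,.048): dr(circ(.467,-.258,z,.02))
for L in(.222,.072): dr(rect(.521,-.305,.012,2.444,L,.078),(0,255,255))
dr(rect(.521,-.305,.003,2.444,.069,.072),(0,255,255))
cv2.imwrite('pics/w7o.png',a)
```

```text
(no output)
```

View pics/w7o.png

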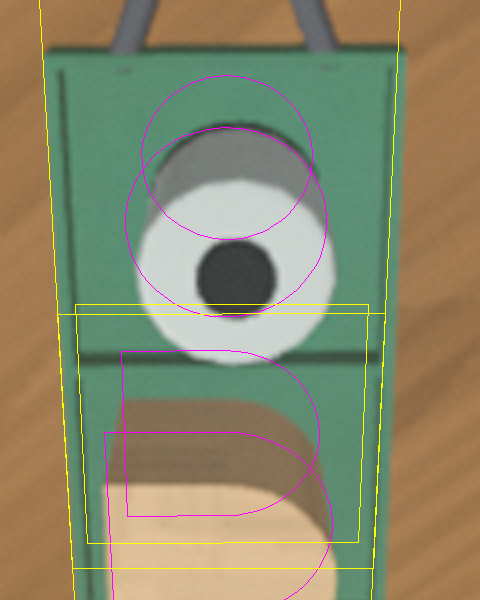

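Request:
servo_tool(
  increments=[
    [[-0.008,0.04,0,0,0,0,1],[-0.018,0.085,0,0,0,0,1],[-0.028,0.13,0,0,0,0,1],[-0.038,0.175,0,0,0,0,1],[-0.047,0.22,0,0,0,0,1],[-0.053,0.245,0.005,0,0,0,1],[-0.054,0.252,0.007,0,0,0,1],[-0.054,0.252,0.007,0,0,0,1],[-0.054,0.252,0.007,0,0,0,1],[-0.054,0.252,0.007,0,0,0,1]],
  ],
)

```text
t: 14.3
tool_pos: [0.6689, -0.1021, 0.1125]
eef_rot: [0.343, 0.939, -0.0, 0.0]
wrist_force: [-0.9, 0.1, 0.1]
width: 0.0858
```

```bash
python3 go.py .667,-.0995,.012,.873; python3 look.py pics/w8.png .667,-.0995,.024,.048
```

```text
t 14.3 p [ 0.6689 -0.1021  0.1125] w 0.0858 F [-0.9  0.1  0.1] q [ 0.18  0.55 -0.12  1.61  0.08  0.98  0.9 ]
jaw 0.87 tilt [-3.e-04 -9.e-04 -1.e+00]
.667,-.0995,.012,.873 -> [  3.2   0.9 100.5] mm [-0.1  0.  -0.1]
```

View pics/w8.png

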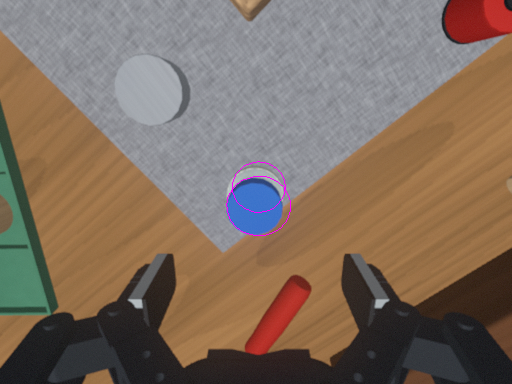

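Run:
```python
from workcell import robot
from h import *
im=cv2.imread('pics/w8.png'); crop(im,210,145,310,255,5,'pics/w8c.png')
cw=robot.camera_info('wrist')
hsv=cv2.cvtColor(im,cv2.COLOR_BGR2HSV); m=cv2.inRange(hsv,(100,120,60),(125,255,255)); m[:,:210]=0;m[:,310:]=0
ys,xs=np.nonzero(m[140:255]);print(xs.min(),xs.max(),ys.min()+140,ys.max()+140)
for uv in [(254.5,206),(254.5,207.5)]:
  for z in (.048,.044): print(unproj(cw,uv,z))
print(np.linalg.norm(unproj(cw,(xs.min(),207),.048)-unproj(cw,(xs.max()+1,207),.048)))
```

```text
227 281 178 234
[ 0.66507416 -0.10102433  0.048     ]
[ 0.66622221 -0.10206821  0.044     ]
[ 0.66600046 -0.10181133  0.048     ]
[ 0.66716644 -0.10287044  0.044     ]
0.04155930581256938
```

View pics/w8c.png

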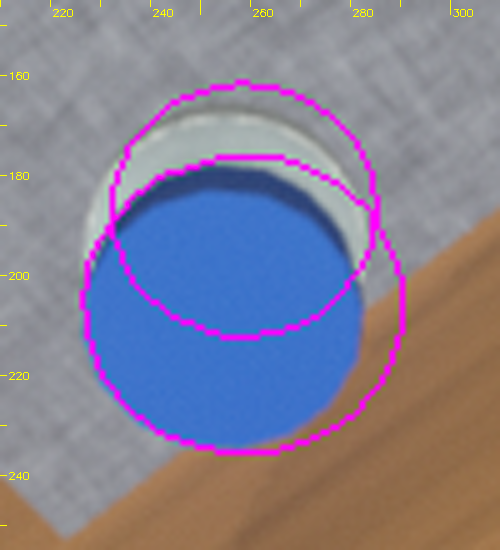

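```bash
python3 go.py .666,-.102,.009,.873
```

```text
t 14.35 p [ 0.6692 -0.1018  0.1126] w 0.0853 F [0.4 1.5 0.1] q [ 0.18  0.55 -0.12  1.61  0.08  0.98  0.9 ]
jaw 0.871 tilt [-4.e-04 -5.e-04 -1.e+00]
.666,-.102,.009,.873 -> [  2.3  -2.2 103.6] mm [-0.   0.  -0.1]
```

Request:
servo_tool(
  increments=[
    [[0.002,-0.002,0.03,0,0,0,1],[0.002,-0.002,0.065,0,0,0,1],[0.002,-0.002,0.09,0,0,0,1],[0.002,-0.002,0.1,0,0,0,1],[0.002,-0.002,0.103,0,0,0,1],[0.002,-0.002,0.103,0,0,0,-1],[0.002,-0.002,0.103,0,0,0,-1],[0.002,-0.002,0.103,0,0,0,-1],[0.002,-0.002,0.103,0,0,0,-1],[0.002,-0.002,0.103,0,0,0,-1]],
  ],
)

```text
t: 15.6
tool_pos: [0.6686, -0.1009, 0.0113]
eef_rot: [0.342, 0.94, 0.0, 0.002]
wrist_force: [-1.7, -0.2, 5.0]
width: 0.0444
```

```bash
python3 go.py .576,-.351,.110,.873
```

```text
t 15.6 p [ 0.6686 -0.1009  0.0113] w 0.0444 F [-1.7 -0.2  5. ] q [ 0.17  0.68 -0.11  1.65  0.1   0.81  0.89]
jaw 0.873 tilt [-0.0028  0.0016 -1.    ]
.576,-.351,.110,.873 -> [ -90.2 -250.9  -98.9] mm [ 0.1  0.2 -0. ]
```

Request:
servo_tool(
  increments=[
    [[0,0,-0.02,0,0,0,-1],[0,0,-0.04,0,0,0,-1],[0,0,-0.07,0,0,0,-1],[-0.01,-0.03,-0.099,0,0,0,-1],[-0.028,-0.08,-0.099,0,0,0,-1],[-0.047,-0.13,-0.099,0,0,0,-1],[-0.065,-0.18,-0.099,0,0,0,-1],[-0.081,-0.225,-0.099,0,0,0,-1],[-0.09,-0.25,-0.099,0,0,0,-1],[-0.09,-0.25,-0.099,0,0,0,-1]],
  ],
)

```text
t: 16.85
tool_pos: [0.5732, -0.3544, 0.1095]
eef_rot: [0.345, 0.939, -0.001, 0.001]
wrist_force: [-0.6, -0.3, 0.2]
width: 0.0443
```

```bash
python3 go.py .576,-.351,.0145,.873; python3 look.py pics/w9.png;python3 go.py .576,-.351,.0145,.873
python3 - <<'E'
from workcell import robot
import cv2
cv2.imwrite('pics/sc9.png',cv2.resize(robot.snapshot('scene')[200:350,100:270,::-1],None,fx=4,fy=4))
E
```

```text
t 16.85 p [ 0.5732 -0.3544  0.1095] w 0.0443 F [-0.6 -0.3  0.2] q [ 0.54  0.55 -0.07  1.63  0.05  0.97  1.32]
jaw 0.866 tilt [-0.0018 -0.0021 -1.    ]
.576,-.351,.0145,.873 -> [ 0.2  4.6 95. ] mm [-0.1  0.1 -0.4]
t 16.9 p [ 0.5749 -0.3508  0.1092] w 0.0441 F [-0.5  1.1 -0.8] q [ 0.54  0.55 -0.07  1.63  0.04  0.97  1.32]
jaw 0.87 tilt [-9.e-04  4.e-04 -1.e+00]
.576,-.351,.0145,.873 -> [-0.9  0.5 94.7] mm [ 0.   0.  -0.2]
```

View pics/w9.png

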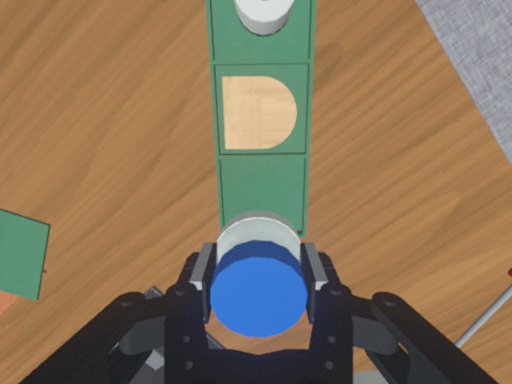

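View pics/sc9.png

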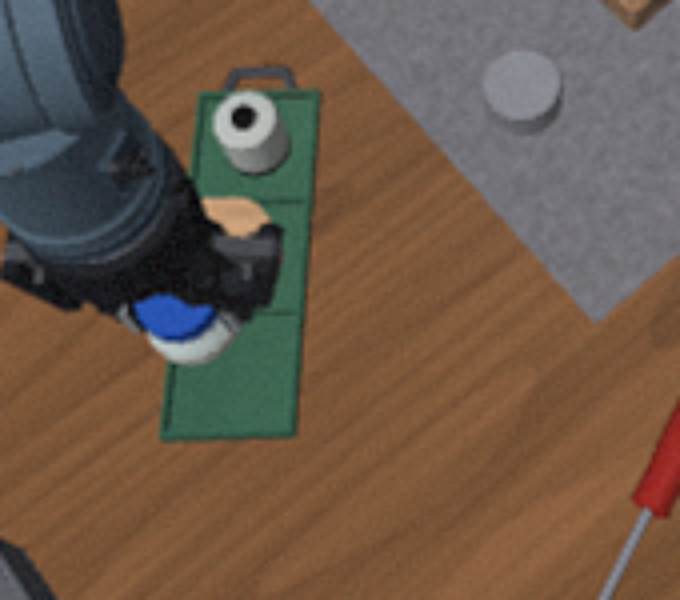

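Request:
servo_tool(
  increments=[
    [[-0.001,0,0.025,0,0,0,-1],[-0.001,0,0.055,0,0,0,-1],[-0.001,0,0.078,0,0,0,-1],[-0.001,0,0.088,0,0,0,-1],[-0.001,0,0.091,0,0,0,-1],[-0.001,0,0.092,0,0,0,-1],[-0.001,0,0.093,0,0,0,-1],[-0.001,0,0.093,0,0,0,-1],[-0.001,0,0.093,0,0,0,-1],[-0.001,0,0.093,0,0,0,-1]],
  ],
)

```text
t: 18.2
tool_pos: [0.576, -0.3506, 0.0155]
eef_rot: [0.342, 0.94, -0.0, 0.0]
wrist_force: [-0.9, -0.1, -1.3]
width: 0.0446
```

```bash
python3 go.py .576,-.351,.0145,.873
```

```text
t 18.2 p [ 0.576  -0.3506  0.0155] w 0.0446 F [-0.9 -0.1 -1.3] q [ 0.54  0.67 -0.07  1.66  0.06  0.82  1.32]
jaw 0.873 tilt [-2.e-04  1.e-04 -1.e+00]
.576,-.351,.0145,.873 -> [-0.2 -0.3  1. ] mm [ 0.  0. -0.]
```

Request:
servo_tool(
  increments=[
    [[0,0,0.001,0,0,0,-1],[0,0,0.0015,0,0,0,-1],[0,0,0.0015,0,0,0,-1],[0,0,0.0015,0,0,0,1],[0,0,0.0015,0,0,0,1],[0,0,0.0015,0,0,0,1],[0,0,0.0015,0,0,0,1],[0,0,-0.03,0,0,0,1],[0,0,-0.08,0,0,0,1],[0,0,-0.12,0,0,0,1]],
  ],
)

```text
t: 19.45
tool_pos: [0.5764, -0.3508, 0.1371]
eef_rot: [0.342, 0.94, -0.0, 0.001]
wrist_force: [-0.0, -0.9, 0.4]
width: 0.0851
```

```bash
python3 go.py .549,.107,.135,-1.373
```

```text
t 19.45 p [ 0.5764 -0.3508  0.1371] w 0.0851 F [-0.  -0.9  0.4] q [ 0.54  0.52 -0.07  1.61  0.04  1.02  1.33]
jaw 0.873 tilt [-1.3e-03  3.0e-04 -1.0e+00]
.549,.107,.135,-1.373 -> [315.2 333.1   1.8] mm [ -0.    0.1 -51.3]
```

Request:
servo_tool(
  increments=[
    [[0.02,0.021,0,0,0,-4,1],[0.055,0.058,0,0,0,-9,1],[0.095,0.1,0,0,0,-16,1],[0.135,0.143,0,0,0,-22,1],[0.175,0.185,0,0,0,-29,1],[0.215,0.227,0,0,0,-35,1],[0.255,0.27,0,0,0,-42,1],[0.29,0.307,0,0,0,-48,1],[0.31,0.328,0,0,0,-51,1],[0.315,0.333,0,0,0,-51.3,1]],
  ],
)

```text
t: 20.7
tool_pos: [0.5485, 0.1088, 0.1354]
eef_rot: [-0.1, 0.995, 0.0, 0.0]
wrist_force: [-0.5, -0.1, 0.5]
width: 0.0852
```

Request:
servo_tool(
  increments=[
    [[0,0,0.01,0,0,0,1],[0,0,0.025,0,0,0,1],[0,0,0.03,0,0,0,1],[0,0,0.03,0,0,0,1],[0,0,0.03,0,0,0,1],[0,0,0.03,0,0,0,1],[0,0,0.03,0,0,0,1],[0,0,0.03,0,0,0,1],[0,0,0.03,0,0,0,1],[0,0,0.03,0,0,0,1]],
  ],
)

```text
t: 21.95
tool_pos: [0.5487, 0.107, 0.1053]
eef_rot: [-0.099, 0.995, -0.0, 0.0]
wrist_force: [0.6, -0.3, 0.4]
width: 0.0856
```

```bash
python3 go.py .549,.107,.010,-1.373
python3 - <<'E'
from workcell import robot
from h import *
cw=robot.camera_info('wrist'); w=robot.snapshot('wrist')[:,:,::-1].copy()
cv2.imwrite('pics/w10r.png',w)
for z in (0,.04):
    cv2.polylines(w,[proj(cw,heel(.5493,.1074,z,.198)).round().astype(int)],False,(255,0,255),1)
cv2.imwrite('pics/w10.png',w)
s=robot.snapshot('scene')[:,:,::-1]; cv2.imwrite('pics/sc10.png',cv2.resize(s[200:330,120:270],None,fx=4,fy=4))
E
```

```text
t 21.95 p [0.5487 0.107  0.1053] w 0.0856 F [ 0.6 -0.3  0.4] q [ 0.08  0.4  -0.41  1.9   0.2   0.88  1.34]
jaw 1.768 tilt [-0. -0. -1.]
.549,.107,.010,-1.373 -> [-0.3 -0.1 95.3] mm [-0.  0. -0.]
```

View pics/w10.png

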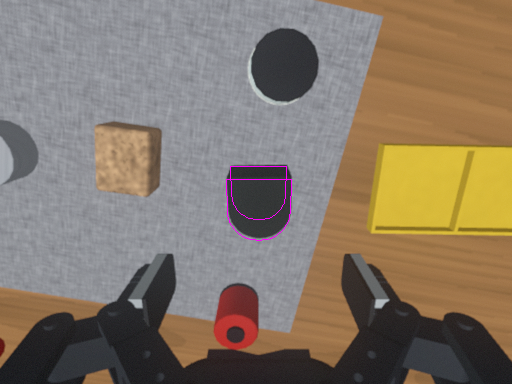

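View pics/sc10.png

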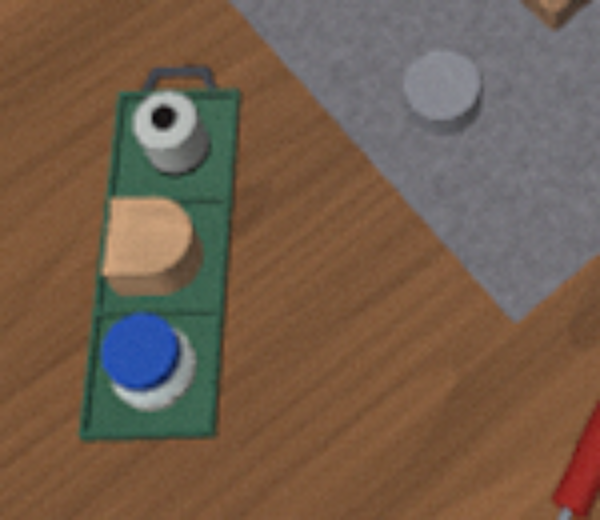

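Request:
servo_tool(
  increments=[
    [[0,0,0.03,0,0,0,1],[0,0,0.065,0,0,0,1],[0,0,0.088,0,0,0,1],[0,0,0.095,0,0,0,1],[0,0,0.095,0,0,0,1],[0,0,0.095,0,0,0,-1],[0,0,0.095,0,0,0,-1],[0,0,0.095,0,0,0,-1],[0,0,0.095,0,0,0,-1],[0,0,0.095,0,0,0,-1]],
  ],
)

```text
t: 23.3
tool_pos: [0.5502, 0.1074, 0.0117]
eef_rot: [-0.098, 0.995, 0.0, 0.001]
wrist_force: [0.2, -1.0, 6.7]
width: 0.0471
```

```bash
python3 go.py .5024,.3154,.105,-1.396
```

```text
t 23.3 p [0.5502 0.1074 0.0117] w 0.0471 F [ 0.2 -1.   6.7] q [ 0.04  0.54 -0.36  1.94  0.28  0.71  1.28]
jaw 1.768 tilt [-2.8e-03 -1.0e-04 -1.0e+00]
.5024,.3154,.105,-1.396 -> [  5.8 213.3 -93.4] mm [-0.   0.2  1.3]
```

Request:
servo_tool(
  increments=[
    [[0,0,-0.02,0,0,0,-1],[0,0,-0.045,0,0,0,-1],[0,0,-0.075,0,0,0,-1],[0.001,0.03,-0.093,0,0,0,-1],[0.002,0.075,-0.093,0,0,0,-1],[0.003,0.12,-0.093,0,0,1,-1],[0.004,0.165,-0.093,0,0,1.3,-1],[0.005,0.2,-0.093,0,0,1.3,-1],[0.006,0.213,-0.093,0,0,1.3,-1],[0.006,0.213,-0.093,0,0,1.3,-1]],
  ],
)

```text
t: 24.55
tool_pos: [0.5005, 0.3148, 0.1035]
eef_rot: [-0.088, 0.996, -0.0, -0.0]
wrist_force: [-0.3, -0.1, -0.0]
width: 0.047
```

```bash
python3 - <<'E'
from workcell import robot
from h import *
s=robot.snapshot('side');
cw=robot.camera_info('wrist'); w=robot.snapshot('wrist')[:,:,::-1].copy()
for L in(.222,.072): cv2.polylines(w,[proj(cw,rect(.5024,.3154,.012,1.7456,L,.078)).round().astype(int)],False,(255,0,255),1)
cv2.imwrite('pics/w11.png',w)
E
python3 go.py .5024,.3154,.0152,-1.396
```

```text
t 24.65 p [0.5019 0.3121 0.103 ] w 0.0467 F [ 0.1  0.4 -1.1] q [-0.25  0.46 -0.46  1.82  0.25  0.91  0.92]
jaw 1.743 tilt [ 5.0e-04 -2.2e-03 -1.0e+00]
.5024,.3154,.0152,-1.396 -> [-1.1  3.3 87.8] mm [-0.1 -0.  -0.2]
```

View pics/w11.png

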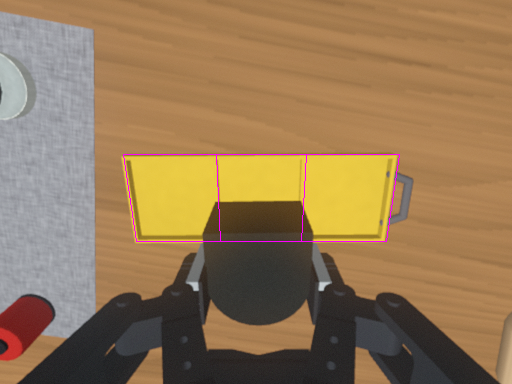

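Request:
servo_tool(
  increments=[
    [[-0.001,0.002,0.025,0,0,0,-1],[-0.001,0.002,0.055,0,0,0,-1],[-0.001,0.002,0.075,0,0,0,-1],[-0.001,0.002,0.082,0,0,0,-1],[-0.001,0.002,0.085,0,0,0,-1],[-0.001,0.002,0.086,0,0,0,-1],[-0.001,0.002,0.086,0,0,0,-1],[-0.001,0.002,0.086,0,0,0,-1],[-0.001,0.002,0.086,0,0,0,-1],[-0.001,0.002,0.086,0,0,0,-1]],
  ],
)

```text
t: 25.9
tool_pos: [0.5017, 0.3169, 0.0174]
eef_rot: [-0.087, 0.996, 0.0, 0.0]
wrist_force: [-0.0, 0.0, -0.6]
width: 0.0467
```

```bash
python3 go.py .5024,.3154,.0152,-1.396
```

```text
t 25.9 p [0.5017 0.3169 0.0174] w 0.0467 F [-0.   0.  -0.6] q [-0.3   0.59 -0.41  1.85  0.33  0.77  0.86]
jaw 1.745 tilt [-2.e-04  0.e+00 -1.e+00]
.5024,.3154,.0152,-1.396 -> [-0.4 -1.6  2.2] mm [ 0.  0. -0.]
```

Request:
servo_tool(
  increments=[
    [[0,-0.001,0.001,0,0,0,-1],[0,-0.001,0.0025,0,0,0,-1],[0,-0.001,0.0025,0,0,0,-1],[0,-0.001,0.0025,0,0,0,-1],[0,-0.001,0.0025,0,0,0,1],[0,-0.001,0.0025,0,0,0,1],[0,-0.001,0.0025,0,0,0,1],[0,-0.001,0.0025,0,0,0,1],[0,-0.001,-0.04,0,0,0,1],[0,-0.001,-0.09,0,0,0,1]],
  ],
)

```text
t: 27.15
tool_pos: [0.5008, 0.3151, 0.107]
eef_rot: [-0.087, 0.996, -0.001, -0.002]
wrist_force: [0.8, 1.3, 0.5]
width: 0.0855
```

```bash
python3 go.py .6648,.1094,.11,.175
```

```text
t 27.15 p [0.5008 0.3151 0.107 ] w 0.0855 F [0.8 1.3 0.5] q [-0.25  0.46 -0.46  1.82  0.25  0.92  0.92]
jaw 1.745 tilt [ 0.0032 -0.001  -1.    ]
.6648,.1094,.11,.175 -> [-125.8 -231.    -3.2] mm [-0.2 -0.1 90. ]
```

Request:
servo_tool(
  increments=[
    [[-0.01,-0.02,-0.003,0,0,10,1],[-0.028,-0.05,-0.003,0,0,20,1],[-0.045,-0.083,-0.003,0,0,30,1],[-0.063,-0.115,-0.003,0,0,40,1],[-0.08,-0.147,-0.003,0,0,50,1],[-0.098,-0.18,-0.003,0,0,60,1],[-0.112,-0.207,-0.003,0,0,70,1],[-0.122,-0.225,-0.003,0,0,80,1],[-0.126,-0.231,-0.003,0,0,90,1],[-0.126,-0.231,-0.003,0,0,90,1]],
  ],
)

```text
t: 28.4
tool_pos: [0.6663, 0.1093, 0.1101]
eef_rot: [0.643, 0.766, -0.0, 0.0]
wrist_force: [1.0, -0.0, -0.0]
width: 0.0857
```

```bash
python3 look.py pics/w12.png .6648,.1094,.02,.045;python3 go.py .6648,.1094,.010,.175
```

```text
t 28.45 p [0.6659 0.1104 0.1101] w 0.0854 F [-1.3 -0.8  0.2] q [-0.18  0.55 -0.07  1.62  0.04  0.97 -0.08]
jaw 0.177 tilt [ 0.e+00 -4.e-04 -1.e+00]
.6648,.1094,.010,.175 -> [ -0.8  -1.2 100.1] mm [-0.  -0.   0.1]
```

View pics/w12.png

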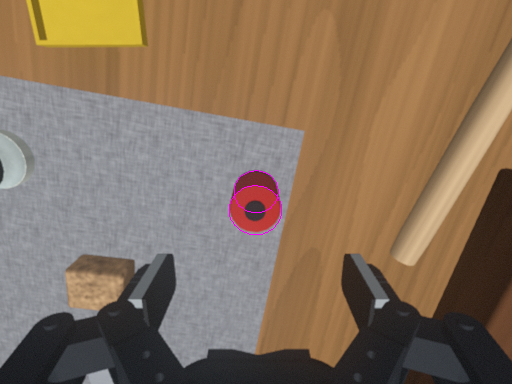

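Red spool fits the overlay at (255,205). Descend and grip.

Request:
servo_tool(
  increments=[
    [[-0.001,-0.002,0.03,0,0,0,1],[-0.001,-0.002,0.065,0,0,0,1],[-0.001,-0.002,0.09,0,0,0,1],[-0.001,-0.002,0.099,0,0,0,1],[-0.001,-0.002,0.1,0,0,0,1],[-0.001,-0.002,0.1,0,0,0,-1],[-0.001,-0.002,0.1,0,0,0,-1],[-0.001,-0.002,0.1,0,0,0,-1],[-0.001,-0.002,0.1,0,0,0,-1],[-0.001,-0.002,0.1,0,0,0,-1]],
  ],
)

```text
t: 29.7
tool_pos: [0.6656, 0.1092, 0.0118]
eef_rot: [0.643, 0.766, 0.001, 0.001]
wrist_force: [0.6, -0.0, 6.8]
width: 0.0388
```

```bash
python3 go.py .490,.386,.105,.175
```

```text
t 29.7 p [0.6656 0.1092 0.0118] w 0.0388 F [ 0.6 -0.   6.8] q [-0.18  0.67 -0.06  1.66  0.05  0.81 -0.09]
jaw 0.175 tilt [ 1.0e-04  2.6e-03 -1.0e+00]
.490,.386,.105,.175 -> [ 303.1 -124.6  -93.5] mm [ 0.1 -0.  -0. ]
```

Request:
servo_tool(
  increments=[
    [[0,0,-0.03,0,0,0,-1],[0,0,-0.07,0,0,0,-1],[0.02,-0.008,-0.093,0,0,0,-1],[0.065,-0.027,-0.093,0,0,0,-1],[0.115,-0.047,-0.093,0,0,0,-1],[0.165,-0.068,-0.093,0,0,0,-1],[0.215,-0.088,-0.093,0,0,0,-1],[0.26,-0.107,-0.093,0,0,0,-1],[0.293,-0.12,-0.093,0,0,0,-1],[0.303,-0.1245,-0.093,0,0,0,-1]],
  ],
)

```text
t: 30.95
tool_pos: [0.4858, 0.3886, 0.1026]
eef_rot: [0.641, 0.768, -0.0, -0.001]
wrist_force: [-0.5, -0.5, -0.6]
width: 0.0386
```

```bash
python3 - <<'E'
from workcell import robot
from h import *
robot.snapshot('wrist');robot.snapshot('wrist')
cw=robot.camera_info('wrist'); w=robot.snapshot('wrist')[:,:,::-1].copy()
for L in(.222,.072): cv2.polylines(w,[proj(cw,rect(.5024,.3154,.012,1.7456,L,.078)).round().astype(int)],False,(255,0,255),1)
cv2.imwrite('pics/w13.png',w)
E
python3 go.py .490,.386,.0153,.175
```

```text
t 31.1 p [0.4895 0.3843 0.1028] w 0.0387 F [ 0.8  0.1 -0.8] q [-0.61  0.48 -0.15  1.76  0.09  0.91 -0.62]
jaw 0.174 tilt [-1.6e-03 -4.0e-04 -1.0e+00]
.490,.386,.0153,.175 -> [ 1.7  0.8 87.5] mm [-0.   0.1 -0.1]
```

View pics/w13.png

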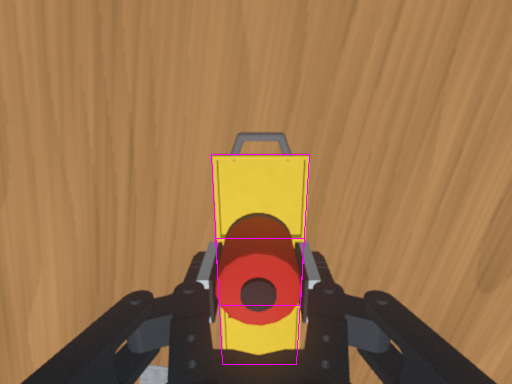

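Request:
servo_tool(
  increments=[
    [[0.001,0.001,0.025,0,0,0,-1],[0.001,0.001,0.055,0,0,0,-1],[0.001,0.001,0.075,0,0,0,-1],[0.001,0.001,0.082,0,0,0,-1],[0.001,0.001,0.085,0,0,0,-1],[0.001,0.001,0.086,0,0,0,-1],[0.001,0.001,0.086,0,0,0,-1],[0.001,0.001,0.086,0,0,0,-1],[0.001,0.001,0.086,0,0,0,-1],[0.001,0.001,0.086,0,0,0,-1]],
  ],
)

```text
t: 32.35
tool_pos: [0.4899, 0.3869, 0.0174]
eef_rot: [0.643, 0.766, 0.0, 0.0]
wrist_force: [0.7, -0.1, -0.5]
width: 0.0387
```

```bash
python3 go.py .490,.386,.0153,.175
```

```text
t 32.35 p [0.4899 0.3869 0.0174] w 0.0387 F [ 0.7 -0.1 -0.5] q [-0.63  0.6  -0.14  1.78  0.11  0.77 -0.64]
jaw 0.175 tilt [ 1.e-04  2.e-04 -1.e+00]
.490,.386,.0153,.175 -> [-0.9 -0.1  2.1] mm [ 0. -0. -0.]
```

Request:
servo_tool(
  increments=[
    [[0,0,0.001,0,0,0,-1],[0,0,0.0025,0,0,0,-1],[0,0,0.0025,0,0,0,-1],[0,0,0.0025,0,0,0,-1],[0,0,0.0025,0,0,0,1],[0,0,0.0025,0,0,0,1],[0,0,0.0025,0,0,0,1],[0,0,0.0025,0,0,0,1],[0,0,-0.04,0,0,0,1],[0,0,-0.1,0,0,0,1]],
  ],
)

```text
t: 33.6
tool_pos: [0.4882, 0.3854, 0.1159]
eef_rot: [0.643, 0.766, -0.003, -0.001]
wrist_force: [0.8, 0.7, 0.1]
width: 0.0853
```

Request:
servo_tool(
  increments=[
    [[-0.05,0,-0.05,0,0,0,1],[-0.1,0,-0.1,0,0,0,1],[-0.12,0,-0.12,0,0,0,1],[-0.12,0,-0.12,0,0,0,1],[-0.12,0,-0.12,0,0,0,1],[-0.12,0,-0.12,0,0,0,1],[-0.12,0,-0.12,0,0,0,1],[-0.12,0,-0.12,0,0,0,1],[-0.12,0,-0.12,0,0,0,1],[-0.12,0,-0.12,0,0,0,1]],
  ],
)

```text
t: 34.85
tool_pos: [0.5107, 0.2687, 0.2372]
eef_rot: [0.643, 0.766, -0.0, -0.0]
wrist_force: [-0.0, 0.2, -0.0]
width: 0.0854
```

```bash
python3 go.py
python3 - <<'E'
from workcell import robot
import cv2,numpy as np
cv2.imwrite('pics/w14.png',robot.snapshot('wrist')[:,:,::-1])
s=robot.snapshot('side')[:,:,::-1]; cv2.imwrite('pics/s14.png',cv2.resize(s[80:360,180:330],None,fx=2,fy=2,interpolation=cv2.INTER_CUBIC))
s=robot.snapshot('scene')[:,:,::-1]; cv2.imwrite('pics/sc14.png',cv2.resize(s[80:330,120:380],None,fx=2.4,fy=2.4,interpolation=cv2.INTER_CUBIC))
E
```

```text
t 34.85 p [0.5107 0.2687 0.2372] w 0.0854 F [-0.   0.2 -0. ] q [-0.45  0.25 -0.12  1.77  0.03  1.13 -0.41]
jaw 0.175 tilt [ 0.e+00 -1.e-04 -1.e+00]
```

View pics/w14.png

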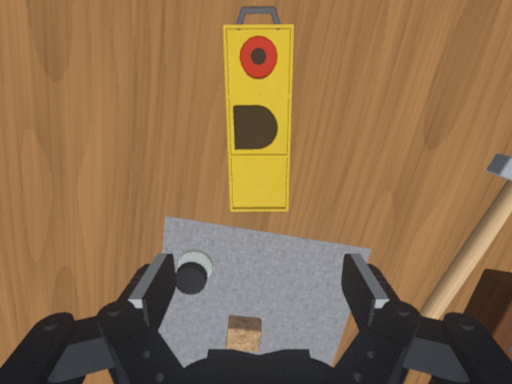

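View pics/s14.png

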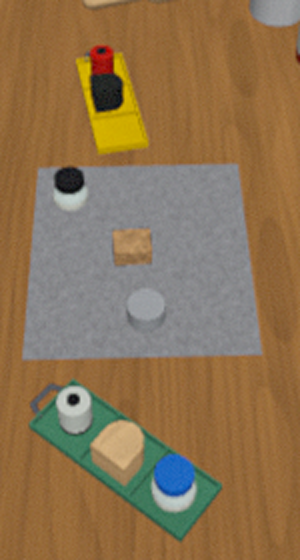

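View pics/sc14.png

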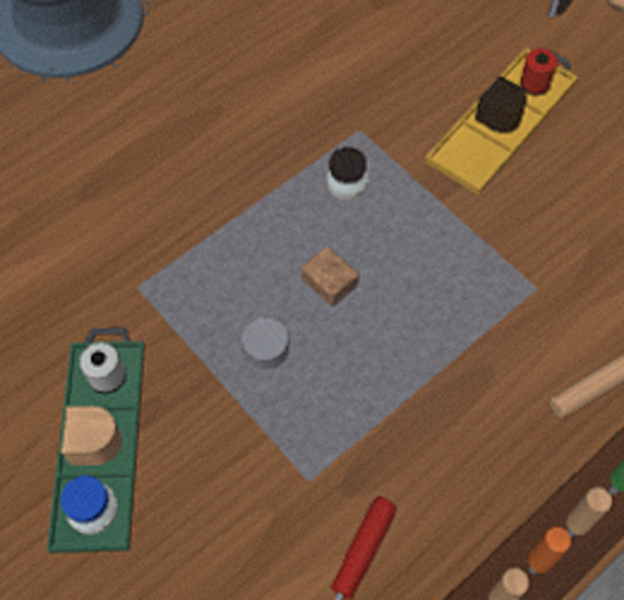

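```bash
python3 -c "
from workcell import robot
print(robot.hand_in())"
```

```text
the job is handed in; nothing more can be done
None
```

I made up both kits and handed the job in at about 35 s of the 104 s allowed; no verdict came back.

- **Green tray:** the wooden heel is in the middle bay, the white spool in the handle-end bay and the blue-capped jar in the other end bay.
- **Yellow tray:** the black heel is in the middle bay and the red spool in the handle-end bay. The third bay is empty.
- **Left alone:** the black-capped jar, tack tin and cork block look to be where they started. I checked these by eye rather than measuring them again.

The last pictures from all three cameras show every piece upright inside its bay, with the gripper open and clear of everything. No wrist force I read was above about 7 N.

Two checks disagreed slightly:
- **Blue jar:** my first estimate of its position was 2–3 mm off because its cap is narrower than the jar. I corrected this before gripping. The fingers then closed to 44 mm on the 48 mm jar, where the 48 mm heels read 47 mm; it held firmly.
- **Outline overlay:** one overlay on the green tray was shifted because the arm was still settling. The pieces still sat centred relative to the tray.

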